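Set an offcut against the flip stop for sawing

TASK

Get the timber offcut ready to be sawn on the sawing board, using gentle pushes of the fingertips only and never gripping or lifting anything. Flip the stop's arm over from its parked position until it is fully down in front of the fence, and tip the offcut, which stands on its long edge, over so that it lies flat on the bed. Then push it snugly home, long edge flush along the fence and end butted against the lowered stop arm, and leave the tape measure, the glue bottle and the wax tin where they are.

Things in the scene. Friction and masses are not known exactly. Their poses are not given: they have to be found in the camera images.
- sawing_board: Cut-off board for hand sawing, screwed to the table. Origin on the table surface. Axes: x from its front edge to the fence (roughly away from the robot, turned up to 0.5 rad right), y left along the fence, z up. Plywood bed, x -105 to +85, y -150 to +160 mm, top at z 12 mm. A saw cut crosses fence and bed at y +45 mm. Rear edge lies behind the fence.
- fence_foot (a point): Foot of the front face of the straight hardwood fence, at sawing_board x +45, y 0, z 12 mm; same axes. The fence runs the bed's whole length in y; front face is the plane through this point, thickness 30 mm (to x +75 mm), top 52 mm above the table, with a flat aluminium track on it to 57 mm.
- flip_stop: Aluminium flip stop fixed on the fence towards its left end (place along it varies). Origin on the arm's hinge line (along y), 74 mm above the table, 15 mm behind the fence's front face; axes parallel to sawing_board's. Hinge cheeks y -8 to +22 mm, up to z +11 mm; a black knob sticks out behind to x +42 mm at z -36 to -12 mm. Only its arm moves.
- stop_face (a point): Centre of the face of the lowered arm that the work's end butts against: the arm's right side, facing -y, the plane y = 0 of flip_stop; here at x -41, z -46 mm from flip_stop's origin. A fixed point: it does not move with the arm.
- stop_arm (a joint): Angle of the stop's arm, rad. 0 = fully down (limit), 2.5 = thrown right back (limit). Starts parked at 2.3 to 2.5, leg and foot pointing up: top of the foot 81 to 83 mm above the hinge line, elbow 36 to 41 mm behind it. Arm 0.09 kg, hinge friction 0.005 N m: pushed forward from behind, high up at the foot (60 to 70 mm above the hinge line), to 1.8 or less it falls down by itself.
- stop_tip (a point): Middle of the foot's underside on the moving arm, an L-shaped plate with a wider foot, y 0 to 14 mm in flip_stop's frame. Arm down: a 14 mm high bar runs 46 mm forward from the hinge line; a leg (x -46 to -20 mm) hangs in front of the fence, with a foot x -62 to -20, z -55 to -37 mm, 7 mm clear of the bed. This point is then at x -41, y +7, z -55 mm.
- offcut: Pale timber offcut, 70 x 110 x 18 mm, 0.05 to 0.12 kg. Origin at the centre of a 70 x 110 face; z through the thickness, x along the 70, y along the 110. Starts standing on a 110 mm edge on the bed, 70 mm tall, y along the fence within 0.12 rad, right of the stop. Pushed at its top towards the fence it passes balance at 0.25 rad and falls flat, short of the fence.
- offcut_mid (a point): Middle of the offcut's volume, axes as the offcut's. 47 mm above the table while the offcut stands, 21 mm when it lies flat on the bed. At the start 94 to 109 mm in front of the fence's face.
- tape_measure: Yellow pocket tape measure, 36 x 89 x 65 mm, origin at the centre of its underside, standing loose off the left end of the sawing board, at the fence end; to be left alone.
- glue_bottle: Wood glue bottle, 61 mm across, 184 mm tall, origin at the centre of its underside, standing loose behind the fence, right of its middle; to be left alone.
- wax_tin: Flat round wax tin, 70 mm across, 30 mm high, origin at the centre of its underside, standing loose off the left end of the sawing board, near its front; to be left alone.

How it is judged (in metres and radians):
At the end, for the whole second after the job is handed in: The stop's arm is fully down (within 0.05 rad); the offcut lies flat on the bed at rest, square to the fence within 0.04 rad, with its long edge within 3 mm of the fence and its end within 3 mm of the stop arm's face (value of joint stop_arm below 0.05 rad and height (world z) of offcut_mid between 0.017 and 0.025 m and angle between the z axis of offcut and the z axis of sawing_board, either way round below 0.05 rad and angle between the y axis of offcut and the y axis of sawing_board, either way round below 0.04 rad and x of offcut_mid in the frame of sawing_board above 0.007 m and y of offcut_mid in the frame of flip_stop between -0.058 and -0.052 m and linear speed of offcut below 0.01 m/s); the robot touches nothing.
It fails at once if the offcut is lifted off the bed (height (world z) of offcut_mid above 0.065 m).
It fails at once if the offcut is gripped or rammed (fingers press on it with more than 40 N) (contact force between the fingers and offcut above 40 N).
It fails at once if the stop is gripped or forced (fingers press on it with more than 40 N) (contact force between the fingers and flip_stop above 40 N).
It fails at once if the tape measure, the glue bottle or the wax tin is moved more than 15 mm or tipped (distance of any of tape_measure, glue_bottle, wax_tin from where it was at the start of the episode above 0.015 m or angle between any of tape_measure, glue_bottle, wax_tin's own z axis and vertical above 0.3 rad).
It also fails if it takes over 64 s, if anything falls off the work surface, if the arm or the gripper's body presses on something with over 40 N, if the wrist force passes 120 N, or if a joint passes its speed limit or range.

ROBOT

A 6-joint arm with a two-finger parallel gripper is mounted at the origin on the work surface; the furniture and walls round the work are solid. World frame = base frame: x ahead of the robot, y to its left, z up, the work surface at z = 0. Lengths are in m, angles in degrees, forces in N, time in s.
With the tool pointing down it reaches from about 0.4 to 0.825 m from the base axis. Payload 7 kg.
Tool frame: the origin (TCP) lies midway between the tips of the shut fingers; the grasp point (between the pads) lies r.grip_depth behind it (r.grip_depth is the distance from the TCP to the grasp point, in m); z points along the fingers, y is the line along which they close (so a half turn about z gives the same grasp; the last joint's range is limited). The gripper opens to 88 mm and grips with 3 to 60 N. Pads are 19 mm wide; open, the fingers measure 130 mm over their backs; the gripper's body (78 mm by 193 mm) begins 47 mm behind the grasp point.
Start: joints at [-53.509, 20.546, 0.682, 0, -70.136, -16.507], TCP at [0.231, -0.634, 0.227] pointing down, gripper open.
Joint ranges: [-176.03, 176.03], [-82.01, 121.73], [-58.28, 71.71], [-173.87, 95.51], [-174.79, -0.11], [-173.66, 173.66]. Speed limits (degrees/s): [136.94, 136.94, 172.46, 180, 180, 180].

INTERFACE

Orientations are given as [roll, pitch, yaw] about the fixed x, y, z axes, in that order (R = Rz(yaw) Ry(pitch) Rx(roll)).
In Python, from plant import r, capture gives the robot as it stands (r), with the cameras as plain functions.
- The arm moves only by the shell command python3 drive.py 'ROWS' [OPENING] [FORCE]. ROWS is a JSON object whose key "steps" holds a list of rows, 1 to 12 of them, each of 6 numbers: dx, dy, dz in fractions of the full range, 1 being 0.8 m, then a rotation vector rx, ry, rz in normalised numbers (1 is 180 degrees); each row is the pose to reach, as a shift and turn from the pose commanded when the command began, along the tool's axes at that moment; what a row does not reach only later rows make up. A row lasts 1/12 s, in which the tool goes at most 0.0417 m and 7.16 degrees, less where a joint would pass 70% of its speed; a pose out of reach is approached as far as the arm can. OPENING is the finger opening in m, set as the command begins (- or left out keeps the last). The fingers move at their own pace and stop on an object; FORCE is the grip in N (left out, the last holds). Time passes only in rows, so rows that do not move let the fingers close. It prints the time, the measured TCP pose, the force, the opening and the grip force at its end. Shift and turn numbers lie between -1 and 1, and a call with a number outside is refused. Input that does not fit is refused with a message, and nothing moves.
- r.get_state(): the state, without advancing time (a new reading comes with each control period).
- capture(name): name is "scene" or "top" or "wrist"; returns a dict with "frame" (420x560x3 uint8, red, green, blue), "z_map" (420x560 float32, m along the optical axis (not along the pixel's ray), 0 where there is no reading), "fx", "fy", "cx", "cy" (pixels), "D" ([k1, k2, p1, p2, k3] as OpenCV has them; the pictures are not rectified), "cam_to_world" (4x4, takes a point from camera to world coordinates). Camera axes: x right, y down, z forward; pixel columns grow to the right and rows downward; lengths in m; the calibration is good to about 2 mm. A picture is of the moment at which its call begins.
- r.close_job(): hands the job in; it is judged then, once.
The state is a dict: "time_s": time; "joints": joint angles; "qd": joint speeds; "joint_torque": joint torques, N m; "tcp_pos": TCP position; "eef_rot": TCP orientation; "contact_force": force on the tool from outside, world axes, zero at the start; "moment": the same for the moment, N m; "gripper_width": finger opening in m; "gripper_force": force on a finger pad.
Only numpy, scipy, OpenCV 4.12 (cv2) and the standard library are available. Lean on these libraries where they do the work, as an engineer would, in place of code of your own. Each camera call takes 0.05 s, during which the arm holds its last target. There are 200 camera calls.

## Working session

There is one attempt and no reset: what is moved stays moved. The work goes in short steps, Python scripts to look and compute and a shell command to move; the robot and the scene stay as the last step left them, time stands still between calls to the robot, and variables do not carry over. Pictures are saved under pics/ and viewed, at most 10 in all, crops included, and the job is handed in when it is done.

```bash
ls; mkdir -p pics
python3 - <<'E'
from plant import r, capture
import cv2,numpy as np
for n in ("scene","top"):
    c=capture(n); np.savez(f"pics/{n}0.npz",**c)
    cv2.imwrite(f"pics/{n}0.png",cv2.resize(c["frame"][:,:,::-1],(784,588)))
    print(n,c["fx"],c["fy"],c["cx"],c["cy"],c["D"],np.round(c["cam_to_world"],3).tolist())
s=r.get_state();print(s, r.grip_depth)
E
```

```text
drive.py
pics
plant.py
scene 410.99491649333316 410.99491649333316 282.54330890428713 205.0629645584142 [0.03327919 0.         0.         0.         0.        ] [[-0.77, -0.472, 0.43, 0.184], [-0.638, 0.571, -0.516, 0.307], [-0.002, -0.672, -0.741, 0.723], [0.0, 0.0, 0.0, 1.0]]
top 412.1801680770508 412.1801680770508 281.7223769703186 210.0803373558249 [0.02679195 0.         0.         0.         0.        ] [[0.012, -0.988, 0.153, 0.412], [-1.0, -0.009, 0.021, -0.172], [-0.02, -0.153, -0.988, 0.928], [0.0, 0.0, 0.0, 1.0]]
{'time_s': 0.1, 'joints': array([-5.35075913e+01,  2.05839675e+01,  6.40148931e-01, -1.56427863e-02,
       -7.01382488e+01, -1.65062970e+01]), 'qd': array([-0.01530163, -0.12700339,  0.14161225,  0.07195161, -0.10469969,
        0.05435404]), 'joint_torque': array([-2.03129268e-03, -5.84162092e+01,  2.93755192e+01,  7.01564267e+00,
        1.02289551e-02, -4.58256886e-05]), 'tcp_pos': array([ 0.23051461, -0.63395245,  0.22576951]), 'eef_rot': array([ 1.79917136e+02, -9.21857757e-03, -1.60019207e+02]), 'contact_force': array([-0.90339908, -0.29192313,  0.29932204]), 'moment': array([-0.02511721,  0.00463546,  0.00792924]), 'gripper_force': 0.0, 'gripper_width': 0.08784557001136126} 0.0188
```

View pics/scene0.png

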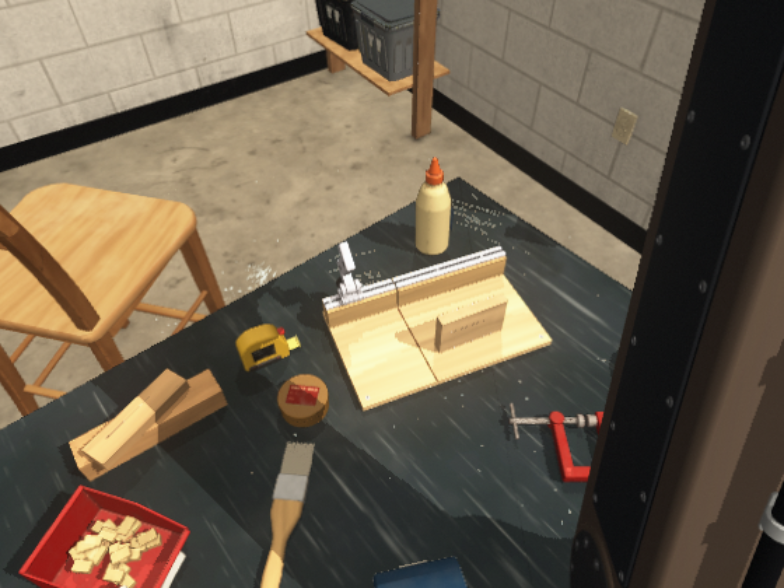

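View pics/top0.png

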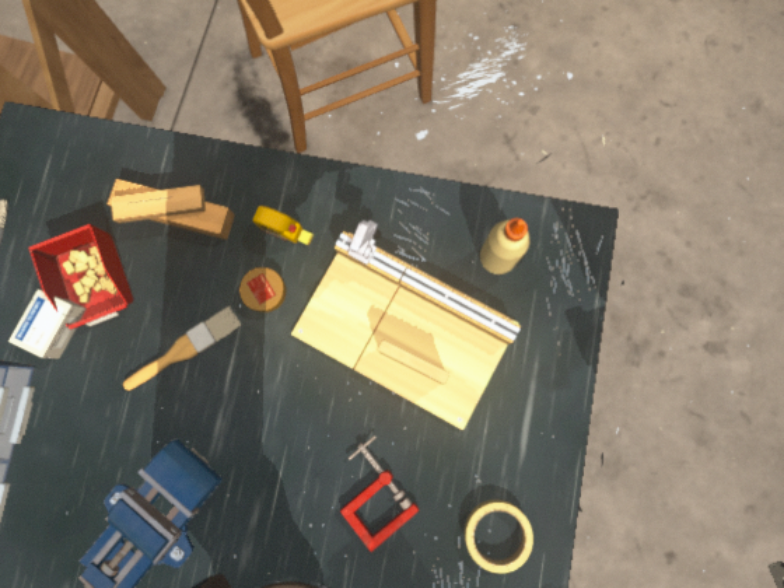

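The top view shows, in its 784x588 scale, the board with corners about (345,240), (518,335), (465,428) and (293,333). The stop is at (362,240), parked, and the standing offcut's top edge runs from (380,345) to (446,380). In the scene view the stop is at (347,270) and the offcut at (470,325). Next I'll measure from the depth maps of both views.

```bash
cat > h.py <<'E'
import numpy as np,cv2
def cloud(c):
    h,w=c["z_map"].shape
    K=np.array([[c["fx"],0,c["cx"]],[0,c["fy"],c["cy"]],[0,0,1.]])
    uv=np.stack(np.meshgrid(np.arange(w),np.arange(h)),-1).reshape(-1,1,2).astype(float)
    n=cv2.undistortPoints(uv,K,np.array(c["D"],float)).reshape(h,w,2)
    z=c["z_map"]; P=np.dstack([n*z[...,None],z,np.ones_like(z)])@np.array(c["cam_to_world"]).T
    P=P[...,:3]; P[z==0]=np.nan
    return P
E
python3 - <<'E'
from h import *
for n in ("scene","top"):
    c=np.load(f"pics/{n}0.npz"); P=cloud(c)
    x,y,z=np.moveaxis(P,-1,0)
    roi=(x>.4)&(x<.85)&(y>-.5)&(y<.1)
    f=c["frame"].astype(int); warm=(f[...,0]-f[...,2]>40)
    print(n,"table z",np.nanmedian(z[roi&(z<.006)]))
    print(np.histogram(z[roi],bins=np.arange(-.01,.2,.006)))
    for nm,m in dict(bed=roi&(z>.008)&(z<.017),track=roi&(z>.052)&(z<.062),off=roi&(z>.07)&(z<.09),hi=roi&(z>.088)&(z<.16)).items():
        k=cv2.connectedComponentsWithStats(m.astype(np.uint8))
        for i in range(1,k[0]):
            if k[2][i,4]<25: continue
            q=P[k[1]==i]; R=cv2.minAreaRect((q[:,:2]*1000).astype(np.float32))
            print(nm,k[2][i].tolist(),"med",np.round(np.median(q,0),4),"zmax",round(q[:,2].max(),3),"rect",np.round(cv2.boxPoints(R)).astype(int).tolist(),round(R[2],1))
E
```

```text
scene table z 4.853051893705107e-05
(array([   31, 15900,  1493,  6077,   644,   460,  1298,   422,   433,
         465,   940,   860,   369,   173,   214,   475,    76,    63,
          74,    84,    66,    77,    80,   119,    78,    55,    64,
          61,    32,    21,    15,    15,     6,     0]), array([-0.01 , -0.004,  0.002,  0.008,  0.014,  0.02 ,  0.026,  0.032,
        0.038,  0.044,  0.05 ,  0.056,  0.062,  0.068,  0.074,  0.08 ,
        0.086,  0.092,  0.098,  0.104,  0.11 ,  0.116,  0.122,  0.128,
        0.134,  0.14 ,  0.146,  0.152,  0.158,  0.164,  0.17 ,  0.176,
        0.182,  0.188,  0.194]))
bed [297, 173, 23, 9, 63] med [ 0.6043 -0.2912  0.0123] zmax 0.017 rect [[579, -307], [590, -323], [635, -291], [624, -275]] 35.2
bed [235, 195, 143, 97, 6211] med [ 0.5    -0.1123  0.0118] zmax 0.017 rect [[341, -255], [480, -330], [626, -57], [487, 18]] 61.8
bed [174, 249, 33, 16, 108] med [0.6501 0.0493 0.0118] zmax 0.017 rect [[633, 16], [641, 13], [668, 77], [660, 80]] 67.2
bed [201, 287, 34, 17, 75] med [0.5307 0.0808 0.0124] zmax 0.017 rect [[511, 56], [531, 41], [56
[... 2927 characters left out ...]
329], [500, -344], [618, -123], [592, -109]] 61.8
off [250, 169, 16, 16, 87] med [ 0.6086 -0.109   0.0815] zmax 0.089 rect [[592, -96], [608, -128], [629, -117], [612, -85]] 27.5
off [347, 171, 24, 19, 76] med [ 0.5962 -0.3039  0.0808] zmax 0.09 rect [[580, -324], [597, -336], [629, -290], [612, -279]] 55.2
off [269, 243, 52, 32, 482] med [ 0.4425 -0.1816  0.0823] zmax 0.087 rect [[412, -226], [427, -234], [475, -135], [459, -128]] 64.1
hi [348, 155, 30, 33, 642] med [ 0.6112 -0.3107  0.1259] zmax 0.16 rect [[582, -331], [625, -353], [651, -301], [608, -280]] 63.3
hi [250, 158, 19, 22, 248] med [ 0.6197 -0.1082  0.1373] zmax 0.156 rect [[596, -101], [645, -127], [652, -114], [602, -88]] 62.5
```

```bash
cat >> h.py <<'E'
from scipy.spatial.transform import Rotation as Ro
A=np.deg2rad(61.8-90); O=np.array([.505,-.1745])   # sawing_board pose
B=np.array([[np.cos(A),-np.sin(A)],[np.sin(A),np.cos(A)]])
def world(bx,by): return O+B@[bx,by]
def board(p): return B.T@(np.asarray(p)[:2]-O)
def delta(bx,by,z,yaw=151.8):
    from plant import r, capture
    s=r.get_state(); R=Ro.from_euler('xyz',s["eef_rot"],degrees=True); p=s["tcp_pos"]
    d=R.inv().apply(np.r_[world(bx,by),z]-p)
    rv=(R.inv()*Ro.from_euler('xyz',[180,0,yaw],degrees=True)).as_rotvec(degrees=True)
    print("t",round(s["time_s"],2),"board",np.round([*board(p),p[2]],4),"F",np.round(B.T@s["contact_force"][:2],1),round(s["contact_force"][2],1),"delta",np.round(d,4),"rot",np.round(rv,1))
E
python3 -c "
from h import *
delta(.116,.1165,.226); delta(.116,.1165,.134)
# offcut and stop in board frame
print(board([.4435,-.1783]), board([.599,-.0925]))"
```

```text
t 0.1 board [-0.0248 -0.5346  0.2258] F [-0.7 -0.7] 0.3 delta [-5.791e-01  3.292e-01  2.000e-04] rot [ 0.1 -0.  48.2]
t 0.1 board [-0.0248 -0.5346  0.2258] F [-0.7 -0.7] 0.3 delta [-0.5791  0.3291  0.0922] rot [ 0.1 -0.  48.2]
[-0.05240447 -0.03241083] [0.04409336 0.11668665]
```

The manual's scale: shifts go in shares of 0.8 m and turns go in shares of 180 degrees. Converting my numbers, -0.425 m is -0.5313, -0.39 m is -0.4875, 48 degrees is 0.2667.

```bash
python3 drive.py '{"steps": [[-0.05, 0.0275, 0, 0, 0, 0.0222], [-0.0938, 0.0538, 0, 0, 0, 0.0444], [-0.1375, 0.0788, 0, 0, 0, 0.0667], [-0.1813, 0.1038, 0, 0, 0, 0.0889], [-0.225, 0.1288, 0, 0, 0, 0.1111], [-0.2688, 0.1538, 0, 0, 0, 0.1333], [-0.3125, 0.1788, 0, 0, 0, 0.1556], [-0.3563, 0.2038, 0, 0, 0, 0.1778], [-0.4, 0.2288, 0, 0, 0, 0.2], [-0.4438, 0.2538, 0, 0, 0, 0.2222], [-0.4875, 0.2788, 0, 0, 0, 0.2444], [-0.5313, 0.3025, 0, 0, 0, 0.2667]]}' 0 10; python3 -c "
from h import *
delta(.116,.1165,.226); delta(.116,.1165,.134)"
```

```text
time_s: 1.1
tcp_pos: [0.5481, -0.2597, 0.2265]
eef_rot: [180.0, -0.0, 151.8]
contact_force: [0.8, -0.5, 0.5]
gripper_width: 0.0129
gripper_force: 0.0
t 1.1 board [ 0.0783 -0.0547  0.2265] F [ 0.9 -0.1] 0.5 delta [-0.0377  0.1712  0.0005] rot [ 0. -0. -0.]
t 1.1 board [ 0.0783 -0.0547  0.2265] F [ 0.9 -0.1] 0.5 delta [-0.0378  0.1712  0.0925] rot [ 0. -0. -0.]
```

Scaled: 0.171 m is 0.2138, 0.14 m is 0.175.

```bash
python3 drive.py '{"steps": [[-0.01, 0.0438, 0, 0, 0, 0], [-0.0213, 0.0875, 0, 0, 0, 0], [-0.0325, 0.1313, 0, 0, 0, 0], [-0.0438, 0.175, 0, 0, 0, 0], [-0.0475, 0.2138, 0, 0, 0, 0], [-0.0475, 0.2138, 0, 0, 0, 0], [-0.0475, 0.2138, 0.0375, 0, 0, 0], [-0.0475, 0.2138, 0.075, 0, 0, 0], [-0.0475, 0.2138, 0.1063, 0, 0, 0], [-0.0475, 0.2138, 0.1156, 0, 0, 0], [-0.0475, 0.2138, 0.1156, 0, 0, 0]]}'
python3 - <<'E'
from h import *
from plant import r, capture
delta(.02,.1165,.134)
c=capture("scene"); cv2.imwrite("pics/s1.png",cv2.resize(c["frame"][120:300,180:420,::-1],(800,600)))
E
```

```text
time_s: 2.02
tcp_pos: [0.6596, -0.1286, 0.1313]
eef_rot: [-179.9, -0.3, 152.0]
contact_force: [0.9, -0.1, 0.0]
gripper_width: 0.0005
gripper_force: 0.0
t 2.02 board [0.1145 0.1135 0.1313] F [0.8 0.4] 0.0 delta [ 0.0945  0.0033 -0.0023] rot [-0.1 -0.3  0.2]
```

View pics/s1.png

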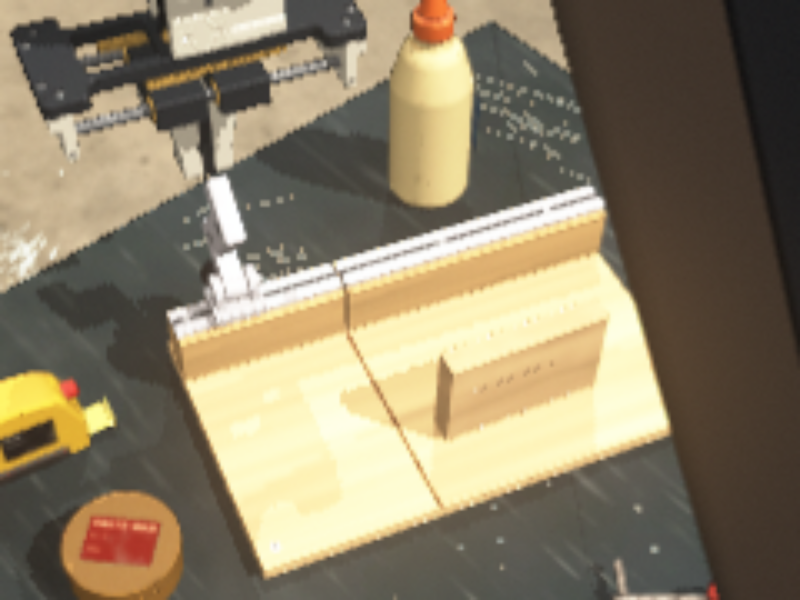

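The closed fingertips are at crop pixel (210,170), directly behind the raised foot at (225,190). The other objects have not moved. I'll push forward.

Scaled: 0.078 m is 0.0975, 0.03 m is 0.0375.

```bash
python3 drive.py '{"steps": [[0.0125, 0.0038, -0.0025, 0, 0, 0], [0.0225, 0.0038, -0.0025, 0, 0, 0], [0.03, 0.0038, -0.0025, 0, 0, 0], [0.0375, 0.0038, -0.0025, 0, 0, 0], [0.045, 0.0038, -0.0025, 0, 0, 0], [0.0525, 0.0038, -0.0025, 0, 0, 0], [0.06, 0.0038, -0.0025, 0, 0, 0], [0.0675, 0.0038, -0.0025, 0, 0, 0], [0.075, 0.0038, -0.0025, 0, 0, 0], [0.0825, 0.0038, -0.0025, 0, 0, 0], [0.09, 0.0038, -0.0025, 0, 0, 0], [0.0975, 0.0038, -0.0025, 0, 0, 0]]}'; python3 drive.py '{"steps": [[0.0075, 0, 0, 0, 0, 0], [0.0075, 0, -0.025, 0, 0, 0], [0.0075, 0, -0.075, 0, 0, 0], [0.0075, 0, -0.1125, 0, 0, 0]]}'
python3 - <<'E'
from h import *
from plant import r, capture
delta(-.10,-.0324,.2); delta(-.10,-.0324,.072)
c=capture("scene"); cv2.imwrite("pics/s2.png",cv2.resize(c["frame"][120:300,180:420,::-1],(800,600)))
E
```

```text
time_s: 3.07
tcp_pos: [0.5932, -0.089, 0.136]
eef_rot: [-180.0, -0.0, 152.0]
contact_force: [-0.3, -0.1, 0.0]
gripper_width: 0.0011
gripper_force: 0.0
time_s: 3.4
tcp_pos: [0.5881, -0.0864, 0.2277]
eef_rot: [-179.9, -0.0, 152.0]
contact_force: [1.3, 0.2, 0.9]
gripper_width: 0.0002
gripper_force: 0.0
t 3.4 board [0.0316 0.1169 0.2277] F [1.1 0.8] 0.9 delta [ 0.1322 -0.1487  0.0279] rot [-0.1 -0.   0.2]
t 3.4 board [0.0316 0.1169 0.2277] F [1.1 0.8] 0.9 delta [ 0.1321 -0.1486  0.1559] rot [-0.1 -0.   0.2]
```

View pics/s2.png

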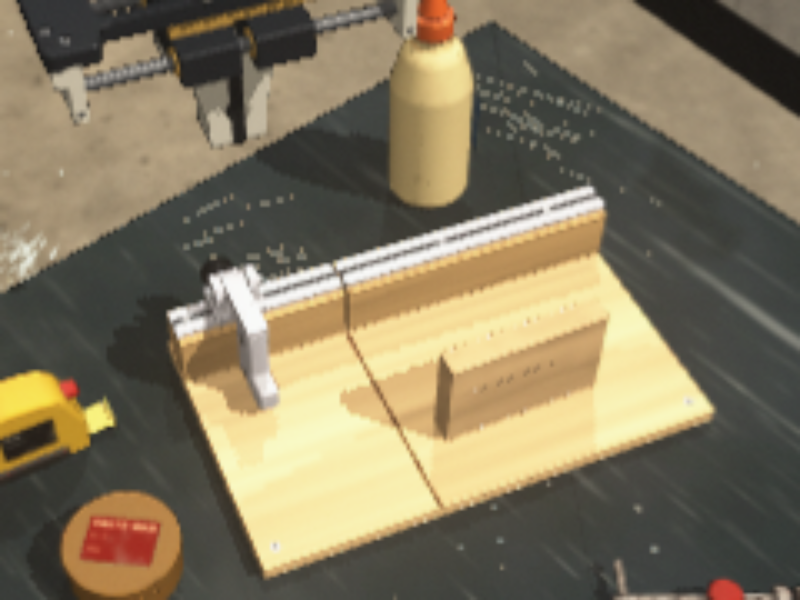

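The arm is down: its foot is in front of the fence at crop (265,395). The offcut is still standing at (520,370). Next I'll tip the offcut with the fingers opened to 50 mm, so there are two contacts.

Scaled: 0.158 m is 0.1975, -0.1487 m is -0.1859.

```bash
python3 drive.py '{"steps": [[0.0325, -0.0375, 0, 0, 0, 0], [0.065, -0.075, 0.0063, 0, 0, 0], [0.0988, -0.1125, 0.0125, 0, 0, 0], [0.1325, -0.15, 0.025, 0, 0, 0], [0.165, -0.1859, 0.0375, 0, 0, 0], [0.165, -0.1859, 0.0875, 0, 0, 0], [0.165, -0.1859, 0.1375, 0, 0, 0], [0.165, -0.1859, 0.175, 0, 0, 0], [0.165, -0.1859, 0.1975, 0, 0, 0], [0.165, -0.1859, 0.1975, 0, 0, 0], [0.165, -0.1859, 0.1975, 0, 0, 0]]}' 0.05; python3 -c "
from h import *
delta(-.06,-.0324,.07)"
```

```text
time_s: 4.37
tcp_pos: [0.4016, -0.1558, 0.0679]
eef_rot: [-179.9, -0.1, 152.0]
contact_force: [1.5, 0.4, 0.0]
gripper_width: 0.0499
gripper_force: 0.0
t 4.37 board [-0.1    -0.0324  0.0679] F [1.1 1. ] 0.0 delta [-0.04   -0.0002 -0.0022] rot [-0.1 -0.1  0.2]
```

Scaled: -0.054 m is -0.0675, -0.052 m is -0.065.

```bash
python3 drive.py '{"steps": [[-0.0125, 0, 0, 0, 0, 0], [-0.025, 0, 0, 0, 0, 0], [-0.0313, 0, 0, 0, 0, 0], [-0.0363, 0, 0, 0, 0, 0], [-0.0413, 0, 0, 0, 0, 0], [-0.0463, 0, 0, 0, 0, 0], [-0.0513, 0, 0, 0, 0, 0], [-0.0563, 0, 0, 0, 0, 0], [-0.0613, 0, 0, 0, 0, 0], [-0.065, 0, 0, 0, 0, 0], [-0.0675, 0, 0, 0, 0, 0]]}'; python3 drive.py '{"steps": [[0, 0, 0, 0, 0, 0], [0.0125, 0, -0.0125, 0, 0, 0], [0.0375, 0, -0.0375, 0, 0, 0], [0.0625, 0, -0.075, 0, 0, 0], [0.075, 0, -0.0875, 0, 0, 0]]}'
cat > look.py <<'E'
from h import *
from plant import r, capture
for n in ("top","scene"):
    c=capture(n); P=cloud(c); x,y,z=np.moveaxis(P,-1,0); b=(P[...,:2]-O)@B
    m=(z>.026)&(z<.036)&(b[...,0]>-.1)&(b[...,0]<.043)&(b[...,1]>-.15)&(b[...,1]<.107)
    k=cv2.connectedComponentsWithStats(m.astype(np.uint8)); i=1+np.argmax(k[2][1:,4]); q=b[k[1]==i]*1000
    R=cv2.minAreaRect(q.astype(np.float32)); print(n,len(q),"zmed",np.median(z[k[1]==i]).round(4),"c",np.round(R[0],1),"size",np.round(R[1],1),"ang",round(R[2],1))
import sys
if len(sys.argv)>1: cv2.imwrite(sys.argv[1],cv2.resize(c["frame"][120:300,180:420,::-1],(800,600)))
E
python3 look.py pics/s3.png; python3 -c "
from h import *
delta(0,-.10,.1)"
```

```text
time_s: 5.28
tcp_pos: [0.4502, -0.1812, 0.068]
eef_rot: [-180.0, 0.0, 152.0]
contact_force: [0.1, -0.3, 0.0]
gripper_width: 0.0498
gripper_force: 0.0
time_s: 5.7
tcp_pos: [0.3961, -0.1526, 0.1407]
eef_rot: [180.0, 0.1, 152.0]
contact_force: [-0.9, -0.6, -0.8]
gripper_width: 0.05
gripper_force: 0.0
top 1265 zmed 0.0304 c [ -5.4 -32.6] size [ 70.  109.3] ang 1.3
scene 641 zmed 0.0296 c [ -8.1 -14.6] size [71.5 78.9] ang 2.4
t 5.8 board [-0.1058 -0.0317  0.1402] F [0.  0.3] -0.4 delta [-0.1054 -0.0689  0.0404] rot [0.1 0.2 0.2]
```

View pics/s3.png

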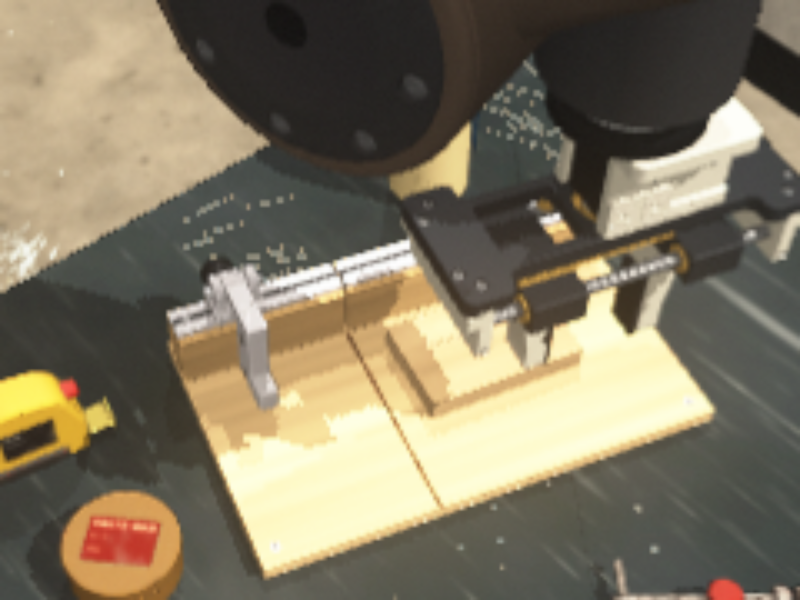

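The offcut lies flat, with its centre near board (-6.5, -32.6) mm and its angle about 1.5°. It shows at crop (480,365). Now I'll push its right end toward the stop with the fingers shut.

Scaled: 0.121 m is 0.1513, 0.11 m is 0.1375, -0.2 degrees is -0.0011.

```bash
python3 drive.py '{"steps": [[-0.0313, -0.0438, 0, 0, 0, 0], [-0.0625, -0.0875, 0, 0, 0, 0], [-0.1, -0.1188, 0, 0, 0, 0], [-0.125, -0.1288, 0.025, 0, 0, 0], [-0.125, -0.1288, 0.0625, 0, 0, 0], [-0.125, -0.1288, 0.1063, 0, 0, 0], [-0.125, -0.1288, 0.1375, 0, 0, -0.0011], [-0.125, -0.1288, 0.1513, 0, 0, -0.0011], [-0.125, -0.1288, 0.1513, 0, 0, -0.0011], [-0.125, -0.1288, 0.1513, 0, 0, -0.0011]]}' 0; python3 -c "
from h import *
delta(-.006,-.109,.02)"
```

```text
time_s: 6.63
tcp_pos: [0.436, -0.2909, 0.0152]
eef_rot: [-180.0, -0.2, 152.2]
contact_force: [-1.0, -1.1, 0.3]
gripper_width: 0.0007
gripper_force: 0.0
t 6.63 board [-0.0059 -0.1352  0.0152] F [-0.3 -1.4] 0.3 delta [-0.      0.0262 -0.0048] rot [-0.  -0.2  0.4]
```

Scaled: 0.083 m is 0.1038, 0.049 m is 0.0613, 0.4 degrees is 0.0022.

```bash
python3 drive.py '{"steps": [[0, 0.0113, -0.0063, 0, 0, 0.0022], [0, 0.0225, -0.0063, 0, 0, 0.0022], [0, 0.03, -0.0063, 0, 0, 0.0022], [0, 0.0375, -0.0063, 0, 0, 0.0022], [0, 0.045, -0.0063, 0, 0, 0.0022], [0, 0.0525, -0.0063, 0, 0, 0.0022], [0, 0.0613, -0.0063, 0, 0, 0.0022], [0, 0.07, -0.0063, 0, 0, 0.0022], [0, 0.0788, -0.0063, 0, 0, 0.0022], [0, 0.0875, -0.0063, 0, 0, 0.0022], [0, 0.0963, -0.0063, 0, 0, 0.0022], [0, 0.1038, -0.0063, 0, 0, 0.0022]]}'; python3 -c "
from h import *
delta(-.006,-.109,.02)"; python3 look.py
```

```text
time_s: 7.63
tcp_pos: [0.4758, -0.2167, 0.0221]
eef_rot: [180.0, 0.0, 151.8]
contact_force: [-0.9, -1.9, 1.8]
gripper_width: 0.0006
gripper_force: 0.3
t 7.63 board [-0.0058 -0.051   0.0221] F [ 0.1 -2.1] 1.8 delta [ 0.0002 -0.058   0.0021] rot [ 0.  0. -0.]Traceback (most recent call last):
  File "look.py", line 6, in <module>
    k=cv2.connectedComponentsWithStats(m.astype(np.uint8)); i=1+np.argmax(k[2][1:,4]); q=b[k[1]==i]*1000
                                                                ~~~~~~~~~^^^^^^^^^^^^
    return _wrapfunc(a, 'argmax', axis=axis, out=out, **kwds)
    return bound(*args, **kwds)
ValueError: attempt to get argmax of an empty sequence
```

Scaled: -0.118 m is -0.1475, 0.06 m is 0.075.

```bash
python3 drive.py '{"steps": [[0, -0.0188, 0, 0, 0, 0], [0, -0.025, -0.0375, 0, 0, 0], [0.0125, -0.025, -0.0875, 0, 0, 0], [0.0438, -0.0063, -0.125, 0, 0, 0], [0.075, 0.025, -0.1475, 0, 0, 0], [0.1063, 0.0625, -0.1475, 0, 0, 0], [0.125, 0.0875, -0.1475, 0, 0, 0], [0.125, 0.0875, -0.1475, 0, 0, 0]]}' 0.06; sed -i 's/i=1+np/\n    if k[0]<2: print("none"); continue\n    i=1+np/' look.py; python3 look.py;  python3 -c "
from h import *
delta(-.1,.022,.02)"
```

```text
time_s: 8.35
tcp_pos: [0.4199, -0.1055, 0.141]
eef_rot: [179.9, 0.1, 151.9]
contact_force: [1.3, -0.3, 0.3]
gripper_width: 0.0482
gripper_force: 0.0
top 1555 zmed 0.0304 c [-4.5 20.3] size [109.9  70. ] ang 89.8
scene 489 zmed 0.0296 c [-5.7 48. ] size [60.4 71.8] ang 89.9
t 8.45 board [-0.106   0.0192  0.1405] F [0.7 0.8] -0.5 delta [-0.0059  0.0027  0.1205] rot [0.  0.1 0.1]
```

Scaled: 0.12 m is 0.15, 0.118 m is 0.1475.

```bash
python3 drive.py '{"steps": [[0, 0.0013, 0.0438, 0, 0, 0], [0, 0.0013, 0.0875, 0, 0, 0], [0, 0.0013, 0.125, 0, 0, 0], [-0.0125, 0.0013, 0.1475, 0, 0, 0], [-0.0313, 0.0013, 0.15, 0, 0, 0], [-0.0438, 0.0013, 0.15, 0, 0, 0], [-0.0525, 0.0013, 0.15, 0, 0, 0], [-0.0613, 0.0013, 0.15, 0, 0, 0], [-0.0688, 0.0013, 0.15, 0, 0, 0], [-0.0763, 0.0013, 0.15, 0, 0, 0], [-0.0838, 0.0013, 0.15, 0, 0, 0]]}'; python3 -c "
from h import *
delta(-.1,.022,.02)"; python3 drive.py '{"steps": [[0.025, 0, 0, 0, 0, 0], [0.05, 0, -0.025, 0, 0, 0], [0.075, 0, -0.075, 0, 0, 0], [0.0838, 0, -0.125, 0, 0, 0], [0.0838, 0, -0.15, 0, 0, 0]]}' 0;python3 look.py;  python3 -c "
from h import *
delta(.007,-.085,.14)"
```

```text
time_s: 9.37
tcp_pos: [0.4804, -0.1395, 0.0206]
eef_rot: [180.0, 0.0, 151.8]
contact_force: [0.1, -0.1, 0.9]
gripper_width: 0.0597
gripper_force: 0.4
t 9.37 board [-0.0383  0.0192  0.0206] F [ 0.2 -0. ] 0.9 delta [0.0617 0.0028 0.0006] rot [ 0.  0. -0.]
time_s: 9.78
tcp_pos: [0.4207, -0.1072, 0.1442]
eef_rot: [179.9, 0.2, 151.9]
contact_force: [1.2, -0.3, -0.8]
gripper_width: 0.0319
gripper_force: 0.0
top 1565 zmed 0.0304 c [ 8.1 20.3] size [ 69.7 109.8] ang 0.0
scene 584 zmed 0.0296 c [ 7.  38.7] size [82.5 71.2] ang 89.2
t 9.88 board [-0.1036  0.021   0.145 ] F [0.8 0.8] -0.5 delta [-0.1104 -0.1062  0.0053] rot [0.3 0.5 0.1]
```

Scaled: 0.122 m is 0.1525, -0.075 m is -0.0938.

```bash
python3 drive.py '{"steps": [[-0.025, -0.0375, 0, 0, 0, 0], [-0.0563, -0.075, 0, 0, 0, 0], [-0.0938, -0.1063, 0, 0, 0, 0], [-0.1313, -0.1225, 0, 0, 0, 0], [-0.14, -0.1225, 0.0375, 0, 0, 0], [-0.14, -0.1225, 0.0813, 0, 0, 0], [-0.14, -0.1225, 0.125, 0, 0, 0], [-0.14, -0.1225, 0.1525, 0, 0, 0], [-0.14, -0.1225, 0.1525, 0, 0, 0], [-0.14, -0.1225, 0.1525, 0, 0, 0]]}' 0; python3 -c "
from h import *
delta(.009,-.02,.02)"
```

```text
time_s: 10.72
tcp_pos: [0.4724, -0.2468, 0.0167]
eef_rot: [-179.9, -0.2, 151.8]
contact_force: [0.1, 0.2, 0.1]
gripper_width: 0.0004
gripper_force: 0.0
t 10.72 board [ 0.0055 -0.0792  0.0167] F [0.  0.2] 0.1 delta [-0.0035  0.0591 -0.0034] rot [-0.1 -0.2 -0. ]
```

Scaled: 0.059 m is 0.0738, 0.057 m is 0.0713.

```bash
python3 drive.py '{"steps": [[-0.0044, 0.0125, -0.0044, 0, 0, 0], [-0.0044, 0.025, -0.0044, 0, 0, 0], [-0.0044, 0.0325, -0.0044, 0, 0, 0], [-0.0044, 0.0388, -0.0044, 0, 0, 0], [-0.0044, 0.045, -0.0044, 0, 0, 0], [-0.0044, 0.0513, -0.0044, 0, 0, 0], [-0.0044, 0.0575, -0.0044, 0, 0, 0], [-0.0044, 0.0625, -0.0044, 0, 0, 0], [-0.0044, 0.0675, -0.0044, 0, 0, 0], [-0.0044, 0.0713, -0.0044, 0, 0, 0], [-0.0044, 0.0738, -0.0044, 0, 0, 0]]}'; python3 -c "
from h import *
delta(.009,-.02,.02)"; python3 drive.py '{"steps": [[0, 0.0013, 0, 0, 0, 0], [0, 0.0025, 0, 0, 0, 0], [0, 0.0025, 0, 0, 0, 0]]}';  python3 -c "
from h import *
delta(.009,-.02,.02)"
```

```text
time_s: 11.63
tcp_pos: [0.5044, -0.1962, 0.0215]
eef_rot: [-180.0, -0.0, 151.8]
contact_force: [-0.0, -0.5, 1.0]
gripper_width: 0.0006
gripper_force: 0.4
t 11.63 board [ 0.0097 -0.0194  0.0215] F [ 0.2 -0.5] 1.0 delta [ 0.0007 -0.0006  0.0015] rot [-0. -0. -0.]
time_s: 11.88
tcp_pos: [0.5052, -0.1947, 0.0215]
eef_rot: [180.0, -0.0, 151.8]
contact_force: [0.1, -0.3, 0.1]
gripper_width: 0.0004
gripper_force: 0.0
t 11.88 board [ 0.0097 -0.0177  0.0215] F [ 0.3 -0.2] 0.1 delta [ 0.0007 -0.0023  0.0015] rot [ 0. -0. -0.]
```

```bash
python3 drive.py '{"steps": [[0, 0.0009, 0, 0, 0, 0], [0, 0.0019, 0, 0, 0, 0], [0, 0.0019, 0, 0, 0, 0]]}' | grep -E 'tcp|contact'; python3 drive.py '{"steps": [[0, 0.0009, 0, 0, 0, 0], [0, 0.0019, 0, 0, 0, 0], [0, 0.0019, 0, 0, 0, 0]]}' | grep -E 'tcp|contact'
```

```text
tcp_pos: [0.5055, -0.1937, 0.0215]
contact_force: [-2.6, -3.1, 0.2]
tcp_pos: [0.5053, -0.1932, 0.0215]
contact_force: [-3.5, -8.0, 1.8]
```

The force rose to about 8 N, so the end is butted against the stop. I'll retreat and push home to the fence with two fingers.

Scaled: -0.118 m is -0.1475, 0.06 m is 0.075.

```bash
python3 drive.py '{"steps": [[0, -0.0188, 0, 0, 0, 0], [0, -0.0313, -0.0375, 0, 0, 0], [0.0125, -0.0313, -0.0875, 0, 0, 0], [0.0438, -0.0125, -0.125, 0, 0, 0], [0.075, 0.0188, -0.1475, 0, 0, 0], [0.1063, 0.0563, -0.1475, 0, 0, 0], [0.1313, 0.085, -0.1475, 0, 0, 0], [0.1313, 0.085, -0.1475, 0, 0, 0], [0.1313, 0.085, -0.1475, 0, 0, 0]]}' 0.06; python3 look.py;  python3 -c "
from h import *
delta(-.0385,.052,.02)"
```

```text
time_s: 13.13
tcp_pos: [0.4464, -0.081, 0.1402]
eef_rot: [179.9, 0.1, 152.0]
contact_force: [0.6, 0.2, -0.0]
gripper_width: 0.055
gripper_force: 0.0
top 1523 zmed 0.0305 c [ 7.2 52.8] size [108.7  70.1] ang 89.7
scene 312 zmed 0.0295 c [ 5.8 80.5] size [52.5 71. ] ang 89.8
t 13.23 board [-0.095   0.0535  0.1397] F [ 1.1 -0.6] -0.3 delta [-0.0565 -0.0015  0.1197] rot [0. 0. 0.]
```

Scaled: 0.12 m is 0.15, 0.118 m is 0.1475.

```bash
python3 drive.py '{"steps": [[0, 0, 0.0438, 0, 0, 0], [0, 0, 0.0875, 0, 0, 0], [0, 0, 0.125, 0, 0, 0], [-0.0125, 0, 0.1475, 0, 0, 0], [-0.0313, 0, 0.15, 0, 0, 0], [-0.0475, 0, 0.15, 0, 0, 0], [-0.0575, 0, 0.15, 0, 0, 0], [-0.065, 0, 0.15, 0, 0, 0], [-0.07, 0, 0.15, 0, 0, 0], [-0.0725, 0, 0.15, 0, 0, 0], [-0.0738, 0, 0.15, 0, 0, 0]]}' | grep -E 'tcp|contact'; python3 drive.py '{"steps": [[-0.0009, 0, 0, 0, 0, 0], [-0.0019, 0, 0, 0, 0, 0], [-0.0019, 0, 0, 0, 0, 0]]}' | grep -E 'tcp|contact';  python3 -c "
from h import *
delta(-.0385,.052,.02)"
```

```text
tcp_pos: [0.498, -0.1107, 0.0196]
contact_force: [-0.6, 0.2, -0.3]
tcp_pos: [0.4993, -0.111, 0.0197]
contact_force: [-0.9, -0.4, -0.4]
t 14.4 board [-0.035   0.0532  0.0197] F [-0.6 -0.7] -0.4 delta [ 0.0035 -0.0012 -0.0003] rot [ 0.  0. -0.]
```

Scaled: -0.0015 m is -0.0019, -0.0007 m is -0.0009.

```bash
for i in 1; do python3 drive.py '{"steps": [[-0.0009, 0, 0, 0, 0, 0], [-0.0019, 0, 0, 0, 0, 0], [-0.0019, 0, 0, 0, 0, 0]]}' | grep -E 'tcp|contact'; python3 drive.py '{"steps": [[-0.0009, 0, 0, 0, 0, 0], [-0.0019, 0, 0, 0, 0, 0], [-0.0019, 0, 0, 0, 0, 0]]}' | grep -E 'tcp|contact'; done; python3 -c "
from h import *
delta(-.0385,.052,.02)"
```

```text
tcp_pos: [0.4995, -0.1114, 0.0196]
contact_force: [-6.1, 4.8, 5.6]
tcp_pos: [0.4995, -0.1115, 0.0195]
contact_force: [-10.8, 11.9, 11.1]
t 14.9 board [-0.0346  0.0529  0.0195] F [-15.1   5.4] 11.1 delta [ 0.0039 -0.0009 -0.0005] rot [-0.1 -0.2 -0. ]
```

The front push met the fence at about 15 N. I'll retreat and check.

Scaled: -0.12 m is -0.15, -0.09 m is -0.1125.

```bash
python3 drive.py '{"steps": [[0.0188, 0, 0, 0, 0, 0], [0.0438, 0, -0.0125, 0, 0, 0], [0.075, 0, -0.0625, 0, 0, 0], [0.1, 0, -0.1125, 0, 0, 0], [0.1063, 0, -0.15, 0, 0, 0], [0.1063, 0, -0.15, 0, 0, 0]]}' 0; python3 look.py pics/s4.png
python3 - <<'E'
from h import *
from plant import r, capture
c=capture("top"); cv2.imwrite("pics/t4.png",cv2.resize(c["frame"][150:300,190:390,::-1],(800,600)))
delta(.01,-.045,.14)
E
```

```text
time_s: 15.4
tcp_pos: [0.4299, -0.0713, 0.1465]
eef_rot: [179.6, 0.5, 151.9]
contact_force: [1.1, 0.1, 0.9]
gripper_width: 0.0254
gripper_force: 0.0
top 1490 zmed 0.0304 c [ 9.3 52.6] size [ 67.4 108.4] ang 0.1
scene 128 zmed 0.0296 c [-17.4  62.6] size [44.4 16.3] ang 88.6
t 15.55 board [-0.1166  0.0538  0.1402] F [0.8 0.4] -0.0 delta [-0.1266 -0.0988  0.0002] rot [0.1 0.1 0. ]
```

View pics/t4.png

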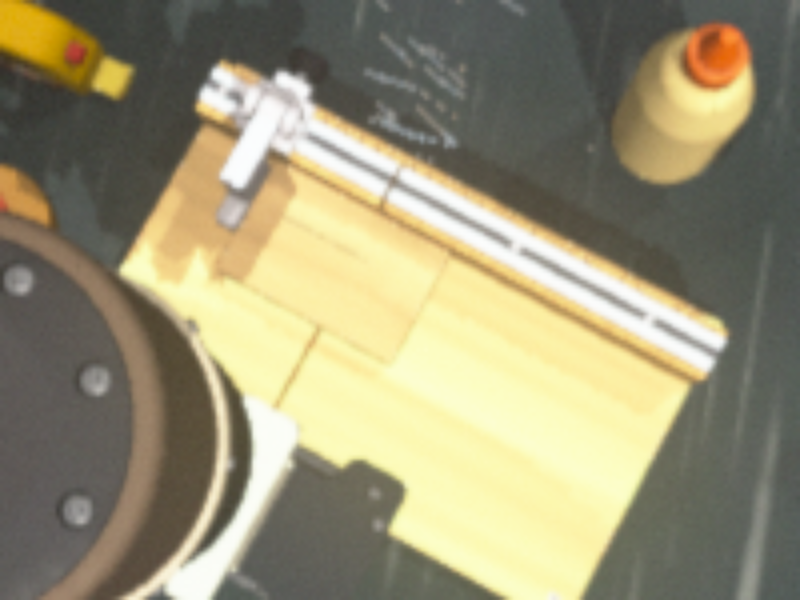

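The offcut is flush along the fence at crop (340,265), with its end at the stop foot (230,210). The other objects are untouched. I'll give one last gentle nudge toward the stop to make sure.

Scaled: -0.1266 m is -0.1583, 0.119 m is 0.1488.

```bash
python3 drive.py '{"steps": [[-0.025, -0.0375, 0, 0, 0, 0], [-0.0563, -0.075, 0, 0, 0, 0], [-0.0938, -0.1063, 0, 0, 0, 0], [-0.1313, -0.12, 0, 0, 0, 0], [-0.1583, -0.1238, 0.0375, 0, 0, 0], [-0.1583, -0.1238, 0.0813, 0, 0, 0], [-0.1583, -0.1238, 0.125, 0, 0, 0], [-0.1583, -0.1238, 0.1475, 0, 0, 0], [-0.1583, -0.1238, 0.1488, 0, 0, 0], [-0.1583, -0.1238, 0.1488, 0, 0, 0]]}' 0 | grep -E 'tcp|contact'; python3 -c "
from h import *
delta(.01,-.018,.02)"
```

```text
tcp_pos: [0.4905, -0.2197, 0.0184]
contact_force: [1.2, 0.3, 0.3]
t 16.38 board [ 0.0086 -0.0467  0.0184] F [0.9 0.8] 0.3 delta [-0.0014  0.0287 -0.0017] rot [-0.1 -0.3 -0. ]
```

Scaled: 0.03 m is 0.0375, 0.029 m is 0.0363.

```bash
python3 drive.py '{"steps": [[0, 0.01, -0.0013, 0, 0, 0], [0, 0.02, -0.0013, 0, 0, 0], [0, 0.0275, -0.0013, 0, 0, 0], [0, 0.0325, -0.0013, 0, 0, 0], [0, 0.035, -0.0013, 0, 0, 0], [0, 0.0363, -0.0013, 0, 0, 0], [0, 0.0375, -0.0013, 0, 0, 0], [0, 0.0375, -0.0013, 0, 0, 0]]}' | grep -E 'contact'; python3 -c "
from h import *
delta(.01,-.018,.02)";  python3 drive.py '{"steps": [[0, 0.0009, 0, 0, 0, 0], [0, 0.0019, 0, 0, 0, 0], [0, 0.0019, 0, 0, 0, 0]]}' | grep -E 'contact'; python3 -c "
from h import *
delta(.01,-.018,.02)"
```

```text
contact_force: [-2.0, -6.0, 5.6]
t 17.05 board [ 0.0102 -0.0164  0.0225] F [ 1.  -6.2] 5.6 delta [ 0.0002 -0.0016  0.0025] rot [-0.1  0.   0. ]
contact_force: [-4.0, -11.0, 7.0]
t 17.3 board [ 0.0099 -0.0161  0.0225] F [  1.7 -11.6] 7.0 delta [-0.0001 -0.0019  0.0025] rot [-0.1 -0.   0. ]
```

Firm contact came at the same place (TCP y about -16 mm), so it is still butted against the stop. I'll back off, check and hand in.

Scaled: -0.12 m is -0.15, 0.11 m is 0.1375.

```bash
python3 drive.py '{"steps": [[0, -0.0125, 0, 0, 0, 0], [0, -0.0313, 0, 0, 0, 0], [0, -0.0375, -0.0375, 0, 0, 0], [0.0375, -0.0375, -0.0875, 0, 0, 0], [0.075, -0.0375, -0.125, 0, 0, 0], [0.1125, -0.0375, -0.15, 0, 0, 0], [0.1375, -0.0375, -0.15, 0, 0, 0], [0.1375, -0.0375, -0.15, 0, 0, 0]]}' | grep contact; python3 look.py pics/s5.png
```

```text
contact_force: [-1.8, 0.4, -0.1]
top 1489 zmed 0.0305 c [ 9.2 52.7] size [108.5  67.5] ang 90.0
scene 1223 zmed 0.0298 c [ 8.3 54. ] size [ 69.1 105.9] ang 0.0
```

View pics/s5.png

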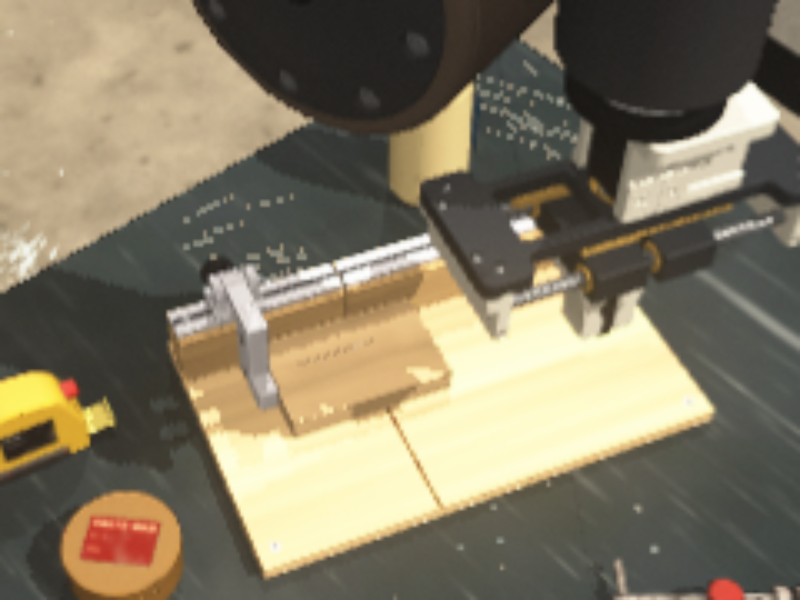

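The offcut lies flat, snug along the fence and butted at the lowered stop foot (270,390). The robot is clear of everything.

```bash
python3 -c "
from plant import r, capture
print(r.close_job())"
```

```text
the job is handed in; nothing more can be done
None
```

The job is handed in, with no verdict returned: the stop arm is down and the offcut lies flat, pushed to firm contact with both the fence and the stop; the tape measure, glue bottle and wax tin look unmoved in the pictures.

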